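# Fit a fuse-link in the fuse switch and snap the cover shut

### The arm

A 6-joint arm with a two-finger parallel gripper is mounted at the origin on the work surface. World frame = base frame: x ahead of the robot, y to its left, z up, the work surface at z = 0. Lengths are in m, angles in rad, forces in N, time in s.
With the tool pointing down it reaches from about 0.2 to 0.875 m from the base axis. Payload 3.4 kg.
Tool frame: the origin (TCP) lies midway between the tips of the shut fingers; the grasp point (between the pads) lies 19 mm behind it (grasp_offset is the distance from the TCP to the grasp point, in m); z points along the fingers, y is the line along which they close (so a half turn about z gives the same grasp; the last joint's range is limited). The gripper opens to 94 mm and grips with 3 to 60 N. Pads are 16 mm wide; open, the fingers measure 119 mm over their backs; the gripper's body (75 mm by 177 mm) begins 78 mm behind the grasp point.
Start: joints at [1.067, 0.276, 1.505, -0, 1.361, -0.121], TCP at [0.215, 0.533, 0.179] pointing down, gripper open.
Joint ranges: [-2.89, 2.89], [-0.75, 2.08], [0.22, 2.7], [-1.18, 4.32], [0.11, 2.71], [-2.7, 2.7]. Speed limits (rad/s): [2.57, 2.57, 3.14, 3.14, 3.14, 3.14].

### API

Orientations are given as a unit quaternion [x, y, z, w].
In Python, from cell import observe, camera, sign_off, grasp_offset gives the robot as it stands.
- The arm moves only by the shell command python3 -m handwheel 'ROWS' [OPENING]. ROWS is text: rows parted by semicolons, each of 6 numbers parted by spaces: the shift along the tool's x, y, z in m, then the turn, a rotation vector about the tool's x, y, z in rad. In form: dx dy dz rx ry rz; .... A call has 1 to 8 rows; each row shifts and turns the commanded pose from where the row before left it, along the tool's axes as they then stand; what a row does not reach is not made up. A row lasts 1/12 s, in which the tool goes at most 41.7 mm and 7.16 degrees, less where a joint would pass 70% of its speed; a pose out of reach is approached as far as the arm can. A call is refused whole if a number of a shift passes 0.0417 or a number of a turn 0.125, either way. A call with a gripper value outside its range is refused whole. OPENING is the opening, from 0 (shut) to 1 (fully open), set as the call begins (- or left out, the last holds). The fingers move at their own pace and stop on an object; the grip force is fixed at half the most. Time passes only in rows, so rows that do not move let the fingers close. It gives the time, the measured TCP pose, the force, the opening and the grip force at its end, in the units of the state.
- observe(): the state, without advancing time (a new reading comes with each control period).
- camera(name): name is "side" or "top" or "wrist"; returns a dict with "color" (480x640x3 uint8, blue, green, red), "intrinsics" (3x3 intrinsics, pixels), "T" (4x4, takes a point from camera to world coordinates). Camera axes: x right, y down, z forward; pixel columns grow to the right and rows downward; lengths in m; the calibration is good to about 2 mm. The wrist camera is an equidistant fisheye: a pixel r from the principal point sees the ray r / f radians off the axis. A picture is of the moment at which its call begins. There is no depth.
- sign_off(): hands the job in; it is judged then, once.
The state is a dict: "time_s": time; "joint_positions": joint angles; "qvel": joint speeds; "tau": joint torques, N m; "eef_pos": TCP position; "tcp_rot": TCP orientation; "contact_force": force on the tool from outside, world axes, zero at the start; "moment": the same for the moment, N m; "opening": opening from 0.0 (shut) to 1.0 (fully open); "grip_force": force on a finger pad.
Only numpy, scipy, OpenCV 4.12 (cv2) and the standard library are available. Lean on these libraries where they do the work, as an engineer would, in place of code of your own. Each camera call takes 0.05 s, during which the arm holds its last target. There are 200 camera calls.

### The job

Fit the loose blade-ended fuse-link to the open fuse switch: stand it squarely in the bay with its blades resting in the mouths of the two contact jaws and let go of it there, without pushing it in by hand. Then swing the hinged cover over and let the cover drive the fuse-link fully home: press on it firmly but without forcing it until the catch snaps, and see that it stays shut when you let go. Leave the other things on the bench where they are.

Things in the scene. Friction and masses are not known exactly. Their poses are not given: they have to be found in the camera images.
- fuse_center (a point): Centre (half-way up) of the fuse-link to fit, which stands loose on the bench, about 0.2 kg (all sizes here in mm). Off-white ceramic block 50 long (point x) x 30 wide (y) x 48 high (z), with a flat metal blade on each end along x; 79 long over the blades. A half turn about z makes no difference. Not the bigger fuse-link of the same form.
- fuse_link: The same fuse-link, origin at the middle of its underside, 24 below fuse_center, same axes. Each blade is 6 thick (y), 14.5 long (x) and 16 high (z), its lower edge 4 above the underside. Hold it by its upper half so that the fingers clear the bay walls.
- fuse_switch: Dark grey one-pole fuse switch on a fixed galvanised plate 270 x 110; origin under its middle, x from hinge end to catch end, z up. Its bay has two walls with square tops, 50 long in x, 39 above the bench, 32.5 apart in y (1.2 spare each side of the fuse-link), 42 over their outsides. Beyond 50 either way along x stand end housings 58 high.
- fuse_home (a point): Nominal place of the fuse-link's centre when home, 38 above the bench; axes as fuse_switch. The bay's insert is clamped in slotted holes and truly sits up to 5 to either side (y) of this; no pose tells, feel for it. Let in loose, the blades rest in two sprung jaw mouths (36 either side in x), 13 above home; on a wall top 25 above. Pushing into the jaws takes about 10 N.
- cover (a joint): Cover angle (rad): 0 shut and caught, against a stop; 1.92 fully open; starts 1.6 to 1.9. It stays where left (1 N at the pad moves it). Its rib meets the waiting fuse-link at 0.15: from there 4 to 9 N at the pad drives it in; from 0.07 it stiffens to 9 to 17 N as the striker rides over the sprung catch, gives way past 0.05 and is held at 0. Let go before 0.035 it stays ajar. Over 45 N on it is forcing.
- cover_hinge (a point): Point on the cover's hinge axis, mid-width, 72 above the bench, fixed: 85 from fuse_home towards -x of the switch. Axes as fuse_switch; the hinge axis runs along y.
- cover_pad (a point): Middle of the outer face of the thumb pad (34 x 50) near the cover's free end; moves with it. 146 from the hinge along the cover (point x) and 10 along its outward normal (point z: up when shut, away from the bay when open). Cover 50 wide, 175 long; its back between hinge and pad is flat, 6 to 8 below the pad's face. Shut, the pad's face is 82 above the bench; catch beyond it 83 high.
- round_fuse: Bystander, loose: small cylindrical fuse 22 diameter x 58, standing. Origin at the middle of its underside.
- breaker: Bystander, loose: white miniature circuit breaker 85 x 18 x 75 high, standing. Origin at the middle of its underside.
- gland: Bystander, loose: brass hexagonal cable gland, 32 wide, 42 high. Origin at the middle of its underside.
- large_fuse: Bystander, loose: larger ceramic blade fuse-link, body 66 x 46 x 52, 134 over the blades; it does not fit. Origin at the middle of its underside.
- bolt: Bystander, loose: hexagon bolt standing on its head, 70 high. Origin at the middle of its underside.
- coupler: Bystander, loose: galvanised U-shaped tray coupler 130 x 40 x 25. Origin at the middle of its underside.
- screwdriver: Bystander, loose: screwdriver lying, 150 long. Origin at the middle of its underside.
There are look-alikes about, which are no part of the job. Leave any orange or purple look-alike of the fuse_link alone.

How it is judged:
On the way, in this order (a step that is already met when the one before it is completed fails the run):
1. the fuse-link stands in the bay, let go, blades waiting in the jaw mouths, not yet pushed in (horizontal distance between fuse_center and fuse_home below 0.014 m and z of fuse_center in the frame of fuse_home between 0.006 and 0.018 m and angle between fuse_center's own z axis and vertical below 0.3 rad and angle between the x axis of fuse_center and the x axis of fuse_home, either way round below 0.25 rad and contact force between the fingers and fuse_link below 0.2 N), for 0.3 s.
2. the cover bears on the fuse-link while it still stands proud of home, with no finger on it (contact force between cover and fuse_link above 1 N and z of fuse_center in the frame of fuse_home above 0.005 m and contact force between the fingers and fuse_link below 0.2 N), for 0.02 s.
At the end, for the whole second after the job is handed in: The cover is shut and caught (under 0.02 rad) and stays so untouched; the fuse-link is home under it: centre within 3 mm of its home height and 10 mm of its nominal place on the level, upright within 0.08 rad, in line with the switch within 0.1 rad, and at rest (value of joint cover below 0.02 rad and z of fuse_center in the frame of fuse_home between -0.003 and 0.003 m and horizontal distance between fuse_center and fuse_home below 0.01 m and angle between fuse_center's own z axis and vertical below 0.08 rad and angle between the x axis of fuse_center and the x axis of fuse_home, either way round below 0.1 rad and linear speed of fuse_link below 0.01 m/s and velocity of joint cover below 0.05 rad/s).
It fails at once if the cover is forced: more than 45 N between the robot and the cover (contact force between any of the fingers, the arm and cover above 45 N).
It fails at once if another thing on the bench is shoved more than 30 mm (distance of any of round_fuse, breaker, gland, large_fuse, bolt, coupler, screwdriver from where it was at the start of the episode above 0.03 m).
It also fails if it takes over 70 s, if anything falls off the work surface, if the arm or the gripper's body presses on something with over 40 N, if the wrist force passes 120 N, or if a joint passes its speed limit or range.

## Working session

There is one attempt and no reset: what is moved stays moved. The work goes in short steps, Python scripts to look and compute and a shell command to move; the robot and the scene stay as the last step left them, time stands still between calls to the robot, and variables do not carry over. Pictures are saved under pics/ and viewed, at most 10 in all, crops included, and the job is handed in when it is done.

```bash
mkdir -p pics; ls; python3 - <<'E'
from cell import observe, camera, grasp_offset
import cv2, numpy as np
for n in ("top","side"):
    c=camera(n); cv2.imwrite(f"pics/{n}0.png",c["color"]); print(n,c["intrinsics"].round(1).tolist(),c["T"].round(4).tolist())
s=observe(); print(s, grasp_offset)
E
```

```text
pics
top [[600.2, 0.0, 316.5], [0.0, 600.2, 238.6], [0.0, 0.0, 1.0]] [[-0.0202, -0.9958, 0.0898, 0.4554], [-0.9998, 0.0202, -0.0009, -0.0234], [-0.0009, -0.0898, -0.996, 1.5187], [0.0, 0.0, 0.0, 1.0]]
side [[457.5, 0.0, 312.9], [0.0, 457.5, 247.2], [0.0, 0.0, 1.0]] [[0.7747, -0.4459, 0.4483, 0.224], [-0.6321, -0.565, 0.5304, -0.4318], [0.0168, -0.6942, -0.7195, 0.6762], [0.0, 0.0, 0.0, 1.0]]
{'time_s': 0.1, 'joint_positions': array([ 1.06697216e+00,  2.76482592e-01,  1.50596743e+00, -1.79831370e-05,
        1.36069952e+00, -1.20991389e-01]), 'qvel': array([-0.00207756, -0.00012186, -0.00355086,  0.00037035, -0.0008686 ,
        0.0006439 ]), 'tau': array([ 1.34756414e-03, -4.05456877e+01, -2.37779689e+01,  7.01874588e-02,
        2.97746540e-02, -7.05689126e-05]), 'eef_pos': array([0.21453724, 0.53289933, 0.17803489]), 'tcp_rot': array([ 1.90247698e-01,  9.81735813e-01, -7.43468591e-04, -2.30889134e-04]), 'contact_force': array([ 1.12039641, -0.05623753, -0.79213809]), 'moment': array([ 0.05624589,  0.013527  , -0.03086444]), 'grip_force': 0.0, 'opening': 0.9985570284776671} 0.0188
```

View pics/top0.png

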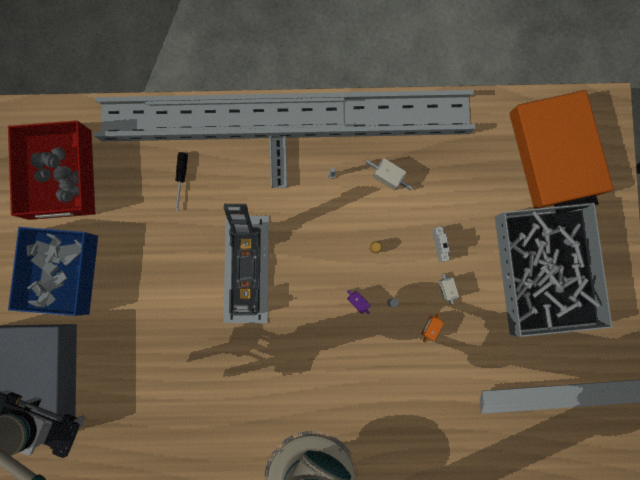

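View pics/side0.png

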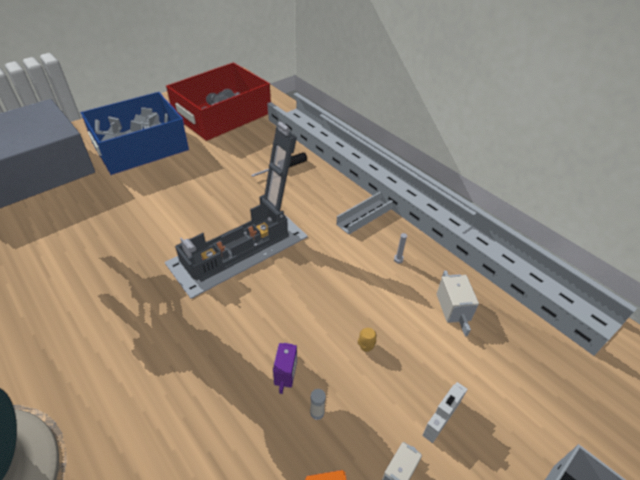

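The top view shows these off-white blade-fuse candidates:
- (449,289): small, about 20x12 px (50x30 mm). It fits the description.
- (390,173): the large fuse, so not it.
- Purple (359,301) and orange (433,328): look-alikes, not it.
- (442,243): the breaker.

The switch is at (246,268). Its hinge end is at the top of the image (far from the robot) and its catch is near the robot. I'll confirm with an enlarged crop.

```bash
python3 - <<'E'
import cv2, numpy as np
t=cv2.imread("pics/top0.png")
a=cv2.resize(t[220:350,390:480],None,fx=4.5,fy=4.5,interpolation=cv2.INTER_CUBIC)
b=cv2.resize(t[200:330,215:280],None,fx=4.5,fy=4.5,interpolation=cv2.INTER_CUBIC)
cv2.imwrite("pics/crop0.png",np.hstack([a,b]))
h=cv2.cvtColor(t,cv2.COLOR_BGR2HSV)
for p in [(449,289),(449,299),(447,280),(230,310),(262,240),(228,250)]: print(p,t[p[1],p[0]],h[p[1],p[0]])
E
```

```text
(449, 289) [138 152 157] [ 22  31 157]
(449, 299) [133 147 150] [ 25  29 150]
(447, 280) [127 132 128] [ 54  10 132]
(230, 310) [52 53 48] [84 24 53]
(262, 240) [86 88 84] [75 12 88]
(228, 250) [123 123 119] [ 90   8 123]
```

View pics/crop0.png

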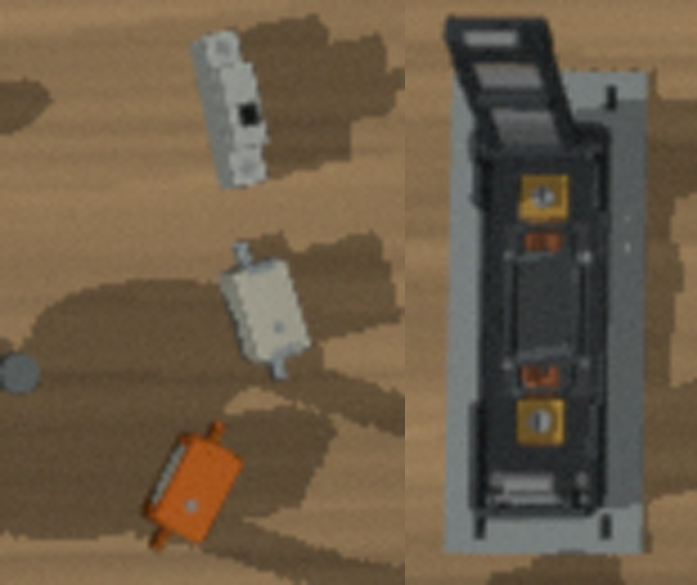

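The crop confirms it. The off-white fuse-link's body is centred at about (449,289), with blade tips at about (443.8,274.5) and (452.2,303.7). The plate corners are about TR (269,216), BR (268,323) and BL (224,323).

```bash
cat > h.py <<'E'
import cv2, numpy as np
from cell import observe, camera, grasp_offset
from scipy.spatial.transform import Rotation as R
def ray(c,px):
    K=c["intrinsics"];T=c["T"]; x=(px[0]-K[0,2])/K[0,0]; y=(px[1]-K[1,2])/K[1,1]
    if c.get("fish"):
        r=np.hypot(x,y); s=np.sin(r)/r if r>1e-9 else 1; d=np.array([x*s,y*s,np.cos(r)])
    else: d=np.array([x,y,1.])
    return T[:3,3],T[:3,:3]@d
def plane(c,px,z):
    o,d=ray(c,px); return o+d*(z-o[2])/d[2]
def cam(n):
    c=camera(n); c["fish"]=n=="wrist"; return c
def pix(c,P):
    q=np.linalg.inv(c["T"])@np.append(P,1); K=c["intrinsics"]
    if c.get("fish"):
        th=np.arctan2(np.hypot(q[0],q[1]),q[2]); ph=np.arctan2(q[1],q[0]); return K[:2,2]+K[0,0]*th*np.array([np.cos(ph),np.sin(ph)])
    q=K@q[:3]; return q[:2]/q[2]
def yawof(v): return np.arctan2(v[1],v[0])
def state():
    s=observe(); r=R.from_quat(s["tcp_rot"]); return s,r
def toolmove(P,yaw_y):  # world target TCP, yaw of tool y axis, tool down
    s,r=state(); M=r.as_matrix(); d=M.T@(np.array(P)-s["eef_pos"])
    y=np.array([np.cos(yaw_y),np.sin(yaw_y),0]); z=np.array([0,0,-1.]); best=None
    for sg in (1,-1):
        G=np.column_stack([np.cross(sg*y,z),sg*y,z]); rv=R.from_matrix(M.T@G).as_rotvec()
        if best is None or abs(rv[2])<abs(best[2]): best=rv
    return d.round(4),best.round(4)
E
python3 - <<'E'
from h import *
t=cam("top")
a,b=plane(t,(443.8,275.5),.016),plane(t,(452.2,303.2),.016); print("fuse blades",a,b,np.linalg.norm(a-b),(a+b)/2,np.degrees(yawof(a-b)))
h=cv2.cvtColor(t["color"],cv2.COLOR_BGR2HSV); m=((h[...,2]>135)&(h[...,1]>20)&(h[...,1]<60)&(h[...,0]<40)).astype(np.uint8)
m[:, :425]=0; m[:270]=0;m[312:]=0;m[:,475:]=0
n,l,st,ce=cv2.connectedComponentsWithStats(m); i=1+np.argmax(st[1:,4]); print("top",st[i],ce[i],plane(t,ce[i],.048))
ctr=[plane(t,p,.003) for p in ((269,216),(268,322.7),(223.9,322.7))]; print("plate",ctr,np.linalg.norm(ctr[0]-ctr[1]),np.linalg.norm(ctr[1]-ctr[2]),(ctr[0]+ctr[2])/2,np.degrees(yawof(ctr[1]-ctr[0])))
F=(a+b)/2
print(toolmove([F[0]-.03,F[1],.22],yawof(a-b)+np.pi/2))
E
```

```text
fuse blades [ 0.49168768 -0.3409478   0.016     ] [ 0.42246597 -0.35914939  0.016     ] 0.07157473855664287 [ 0.45707682 -0.3500486   0.016     ] 14.732223475802527
top [442 278  17  22 205] [449.83902439 288.22439024] [ 0.45961692 -0.34770753  0.048     ]
plate [array([0.65203418, 0.09491867, 0.003     ]), array([0.38294583, 0.10093416, 0.003     ]), array([0.38516684, 0.2113464 , 0.003     ])] 0.2691555782745089 0.11043456962516703 [0.51860051 0.15313254 0.003     ] 178.7193624184817
(array([-0.5269, -0.7398, -0.041 ]), array([-1.200e-03, -5.000e-04, -6.399e-01]))
```

Plate measures 269 x 110 mm, so the switch pose is good. The fuse-link is at about (0.458, -0.349), yaw 14.7°. Moving above it.

```bash
python3 -m handwheel '-.024 -.0336 -.002 0 0 0;-.024 -.0336 -.002 0 0 0;-.024 -.0336 -.002 0 0 0;-.024 -.0336 -.002 0 0 0;-.024 -.0336 -.002 0 0 0;-.024 -.0336 -.002 0 0 0;-.024 -.0336 -.002 0 0 0;-.024 -.0336 -.002 0 0 0' 1; python3 -m handwheel '-.024 -.0336 -.002 0 0 0;-.024 -.0336 -.002 0 0 0;-.024 -.0336 -.002 0 0 0;-.024 -.0336 -.002 0 0 0;-.024 -.0336 -.002 0 0 0;-.024 -.0336 -.002 0 0 0;-.024 -.0336 -.002 0 0 0;-.024 -.0336 -.002 0 0 0'; python3 -m handwheel '-.024 -.0336 -.002 0 0 0;-.024 -.0336 -.002 0 0 0;-.024 -.0336 -.002 0 0 0;-.024 -.0336 -.002 0 0 0;-.024 -.0336 -.002 0 0 0;-.024 -.0336 -.002 0 0 0;0 0 0 0 0 0'
python3 -c "
from h import *
print(toolmove([.43,-.35,.22],np.radians(104.7)))"
```

```text
time_s: 0.82
eef_pos: [0.2921, 0.2105, 0.1948]
tcp_rot: [0.19, 0.982, 0.0, 0.0]
contact_force: [1.5, 0.3, -0.0]
opening: 1.0
grip_force: 0.0
time_s: 1.48
eef_pos: [0.3699, -0.1108, 0.2109]
tcp_rot: [0.191, 0.982, 0.0, 0.0]
contact_force: [1.1, 0.9, -0.9]
opening: 0.998
grip_force: 0.0
time_s: 2.07
eef_pos: [0.43, -0.3574, 0.2214]
tcp_rot: [0.192, 0.981, -0.002, 0.001]
contact_force: [0.9, -0.0, 0.1]
opening: 1.002
grip_force: 0.0
(array([0.0028, 0.0069, 0.0014]), array([-0.0044,  0.001 , -0.6438]))
```

```bash
python3 -m handwheel '0 0 0 0 0 -.12;0 0 0 0 0 -.12;0 0 0 0 0 -.12;0 0 0 0 0 -.12;0 0 0 0 0 -.12;0 0 0 0 0 -.044;0 0 0 0 0 0'
python3 - <<'E'
from h import *
s,r=state(); print(s["joint_positions"].round(3))
w=cam("wrist"); print(w["intrinsics"].round(1).tolist(),w["T"].round(3).tolist())
u=pix(w,[.458,-.349,.048]); print(u)
cv2.imwrite("pics/w1.png",w["color"]); np.savez("w1.npz",**{k:w[k] for k in("color","intrinsics","T")})
E
```

```text
time_s: 2.65
eef_pos: [0.4282, -0.3489, 0.2224]
tcp_rot: [-0.131, 0.991, 0.0, -0.0]
contact_force: [0.2, -0.6, 0.6]
opening: 1.0
grip_force: 0.0
[-0.81   0.221  1.473  0.     1.448 -2.643]
[[371.6, 0.0, 316.4], [0.0, 371.6, 242.0], [0.0, 0.0, 1.0]] [[-0.259, 0.939, 0.225, 0.363], [0.966, 0.251, 0.062, -0.367], [0.002, 0.233, -0.972, 0.429], [0.0, 0.0, 0.0, 1.0]]
[309.24382873 246.36766863]
```

View pics/w1.png

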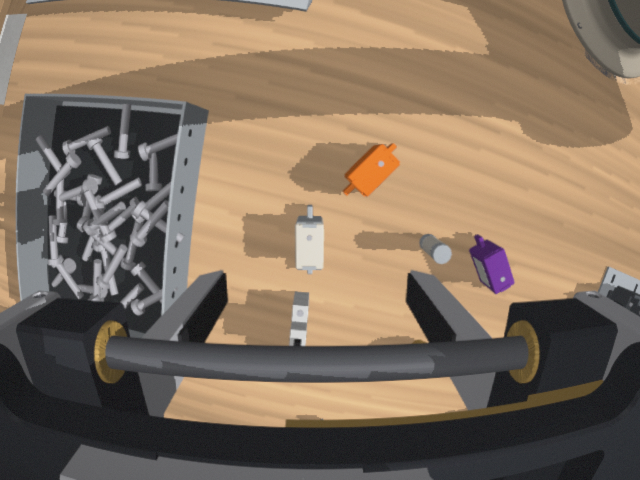

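The wrist view shows the fuse-link upright at about (310,243), with blades at (310,208) and (309,272). It is between the open fingers' lines, and the orange and purple ones are well clear. Measuring its top face.

```bash
python3 - <<'E'
from h import *
z=np.load("w1.npz"); w=dict(z); w["fish"]=True
img=w["color"]; print(img[240,310],img[240,345],img[210,310])
h=cv2.cvtColor(img,cv2.COLOR_BGR2HSV)
m=((h[...,2]>150)&(h[...,1]<60)).astype(np.uint8); m[:195]=0;m[285:]=0;m[:,:280]=0;m[:,340:]=0
n,l,st,ce=cv2.connectedComponentsWithStats(m)
i=1+np.argmax(st[1:,4]); print(st[i],ce[i])
mm=cv2.morphologyEx((l==i).astype(np.uint8),cv2.MORPH_OPEN,np.ones((13,13),np.uint8))
print(cv2.boundingRect(mm))
c=cv2.findContours(mm,0,2)[0]; rc=cv2.minAreaRect(max(c,key=cv2.contourArea)); print(rc)
P=[plane(w,p,.048) for p in cv2.boxPoints(rc)]; print(np.round(P,4))
for row in range(206,282,3): 
    xs=np.where(l[row]==i)[0]; print(row,(xs.min(),xs.max()) if len(xs) else None,end=' ')
print(); 
c=np.array([w["T"][:3,3]]);print(plane(w,(316,208),.016))
E
```

```text
[197 200 203] [133 174 214] [192 187 181]
[ 295  219   29   55 1355] [309.15793358 246.2095941 ]
(295, 224, 29, 46)
((309.0, 246.5), (45.0, 28.0), 90.0)
[[ 0.4386 -0.3695  0.048 ]
 [ 0.431  -0.3413  0.048 ]
 [ 0.4785 -0.3283  0.048 ]
 [ 0.4863 -0.3574  0.048 ]]
206 None 209 None 212 None 215 None 218 None 221 (np.int64(322), np.int64(322)) 224 (np.int64(295), np.int64(323)) 227 (np.int64(295), np.int64(323)) 230 (np.int64(295), np.int64(323)) 233 (np.int64(295), np.int64(323)) 236 (np.int64(295), np.int64(323)) 239 (np.int64(295), np.int64(323)) 242 (np.int64(295), np.int64(323)) 245 (np.int64(295), np.int64(323)) 248 (np.int64(295), np.int64(323)) 251 (np.int64(295), np.int64(323)) 254 (np.int64(296), np.int64(323)) 257 (np.int64(296), np.int64(323)) 260 (np.int64(296), np.int64(323)) 263 (np.int64(295), np.int64(323)) 266 (np.int64(296), np.int64(322)) 269 (np.int64(298), np.int64(321)) 272 (np.int64(307), np.int64(312)) 275 None 278 None 281 None 
[ 0.42110567 -0.35146468  0.016     ]
```

Its top face measures 49 x 30 mm at (0.4585, -0.349), yaw about 15°, which agrees with the top view.

```bash
python3 -c "
from h import *
print(toolmove([.4585,-.3492,.10],np.radians(105)))"
```

```text
(array([-0.0292, -0.0082,  0.1225]), array([ 0.0008, -0.0002, -0.0015]))
```

```bash
python3 -m handwheel '-.01 -.003 .03 0 0 0;-.01 -.003 .03 0 0 0;-.009 -.002 .03 0 0 0;0 0 .03 0 0 0;0 0 .03 0 0 0;0 0 .02 0 0 0;0 0 .02 0 0 0;0 0 0 0 0 0' 1
python3 -c "
from h import *
print(toolmove([.4585,-.3492,.024],np.radians(105)), state()[0]['joint_positions'].round(3))"
```

```text
time_s: 3.37
eef_pos: [0.4559, -0.3469, 0.0287]
tcp_rot: [-0.13, 0.992, 0.003, -0.003]
contact_force: [-0.9, 0.4, -0.8]
opening: 0.998
grip_force: 0.0
(array([-0.0019, -0.0029,  0.0046]), array([ 0.0076, -0.0044, -0.0017])) [-0.772  0.399  1.721  0.     1.03  -2.603]
```

```bash
python3 -m handwheel '0 0 0 0 0 0;0 0 0 0 0 0'
python3 -c "
from h import *
print(toolmove([.4585,-.3492,.024],np.radians(105)))"
```

```text
time_s: 3.53
eef_pos: [0.4592, -0.3503, 0.0338]
tcp_rot: [-0.13, 0.992, -0.001, 0.001]
contact_force: [-0.8, -1.2, 0.8]
opening: 1.004
grip_force: 0.0
(array([0.0005, 0.0012, 0.0098]), array([-0.0013,  0.0009, -0.001 ]))
```

```bash
python3 -m handwheel '0 .001 .01 0 0 0;0 0 0 0 0 0;0 0 0 0 0 0' 1;  python3 -m handwheel '0 0 0 0 0 0;0 0 0 0 0 0;0 0 0 0 0 0;0 0 0 0 0 0;0 0 0 0 0 0;0 0 0 0 0 0;0 0 0 0 0 0;0 0 0 0 0 0' 0; python3 -c "
from h import *
print(toolmove([.4585,-.3492,.024],np.radians(105)))"
```

```text
time_s: 3.78
eef_pos: [0.4583, -0.3487, 0.023]
tcp_rot: [-0.13, 0.991, -0.0, 0.0]
contact_force: [1.2, -0.3, 0.9]
opening: 1.002
grip_force: 0.0
time_s: 4.45
eef_pos: [0.4583, -0.3487, 0.0227]
tcp_rot: [-0.13, 0.991, 0.0, 0.0]
contact_force: [-0.0, -0.3, -0.4]
opening: 0.469
grip_force: 0.0
(array([-0.0001, -0.0005, -0.0013]), array([ 0.0001,  0.0001, -0.0006]))
```

```bash
python3 -m handwheel '0 0 0 0 0 0;0 0 0 0 0 0;0 0 0 0 0 0;0 0 0 0 0 0;0 0 0 0 0 0;0 0 0 0 0 0' 0;  python3 -m handwheel '0 0 -.02 0 0 0;0 0 -.03 0 0 0;0 0 -.03 0 0 0;0 0 -.03 0 0 0;0 0 -.03 0 0 0;0 0 0 0 0 0;0 0 0 0 0 0;0 0 0 0 0 0'; python3 -c "
from h import *
print(toolmove([.5186,.12,.20],np.radians(88.72)))"
```

```text
time_s: 4.95
eef_pos: [0.4583, -0.3488, 0.0227]
tcp_rot: [-0.13, 0.991, 0.0, 0.0]
contact_force: [-0.3, 0.2, -0.0]
opening: 0.044
grip_force: 0.0
time_s: 5.62
eef_pos: [0.4578, -0.3483, 0.1621]
tcp_rot: [-0.13, 0.991, 0.0, -0.0]
contact_force: [-0.2, 0.7, 0.5]
opening: 0.006
grip_force: 0.0
(array([-0.1796,  0.4368, -0.0376]), array([ 0.001 , -0.0007,  0.2836]))
```

The gripper shut on nothing, so I'll look.

```bash
python3 - <<'E'
from h import *
w=cam("wrist"); t=cam("top")
np.savez("w2.npz",**{k:w[k] for k in("color","intrinsics","T")})
s=observe(); print(s["eef_pos"],s["joint_positions"].round(3)); print(w["T"].round(3).tolist()); print(pix(w,[.4585,-.3492,.048]),pix(w,s["eef_pos"]))
a=cv2.resize(t["color"][240:340,390:510],(480,400),interpolation=cv2.INTER_CUBIC)
b=cv2.resize(w["color"],(533,400)); b=b[:,106:426]
cv2.imwrite("pics/miss.png",np.hstack([a,b]))
E
```

```text
[ 0.45738133 -0.34789851  0.16102027] [-0.771  0.288  1.533  0.     1.325 -2.603]
[[-0.258, 0.94, 0.224, 0.393], [0.966, 0.251, 0.062, -0.367], [0.002, 0.233, -0.973, 0.369], [0.0, 0.0, 0.0, 1.0]]
[315.63450799 232.01127749] [318.20138894 270.61431923]
```

View pics/miss.png

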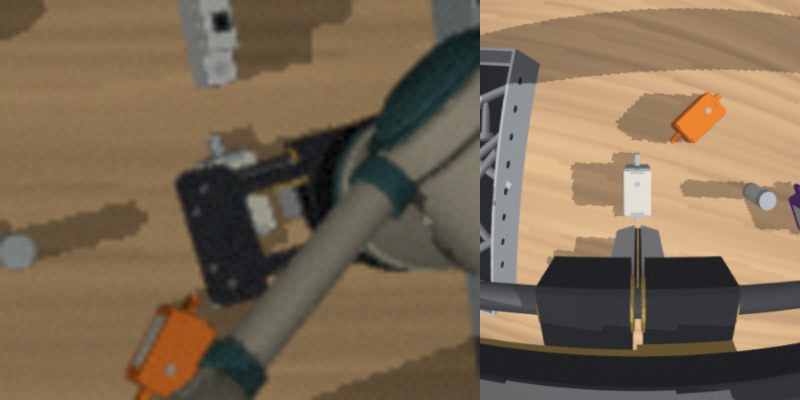

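```bash
python3 - <<'E'
from h import *
for f,yr in (("w1.npz",(200,290)),("w2.npz",(180,275))):
    w=dict(np.load(f)); w["fish"]=True; h=cv2.cvtColor(w["color"],cv2.COLOR_BGR2HSV)
    m=((h[...,2]>170)&(h[...,1]<50)).astype(np.uint8); m[:yr[0]]=0;m[yr[1]:]=0;m[:,:285]=0;m[:,345:]=0
    mm=cv2.morphologyEx(m,cv2.MORPH_OPEN,np.ones((15,15),np.uint8)); x,y,a,b=cv2.boundingRect(mm); print(f,x,y,a,b)
    for zz in (.048,.03,.0): print(zz,plane(w,(x,y),zz).round(4),plane(w,(x+a,y+b),zz).round(4), plane(w,(x+a/2,y+b/2),zz).round(4))
w=dict(np.load("w2.npz")); cv2.imwrite("pics/miss2.png",cv2.resize(w["color"][160:360,215:415],(600,600),interpolation=cv2.INTER_CUBIC))
E
```

```text
w1.npz 296 225 28 44
0.048 [ 0.4393 -0.3682  0.048 ] [ 0.4782 -0.3273  0.048 ] [ 0.4585 -0.3481  0.048 ]
0.03 [ 0.4429 -0.3683  0.03  ] [ 0.4836 -0.3254  0.03  ] [ 0.463  -0.3472  0.03  ]
0.0 [ 0.4489 -0.3684  0.    ] [ 0.4926 -0.3223  0.    ] [ 0.4704 -0.3457  0.    ]
w2.npz 300 205 33 55
0.048 [ 0.4388 -0.3685  0.048 ] [ 0.4793 -0.3275  0.048 ] [ 0.4587 -0.3483  0.048 ]
0.03 [ 0.4413 -0.3686  0.03  ] [ 0.4841 -0.3253  0.03  ] [ 0.4624 -0.3473  0.03  ]
0.0 [ 0.4456 -0.3688  0.    ] [ 0.4922 -0.3217  0.    ] [ 0.4686 -0.3456  0.    ]
```

View pics/miss2.png

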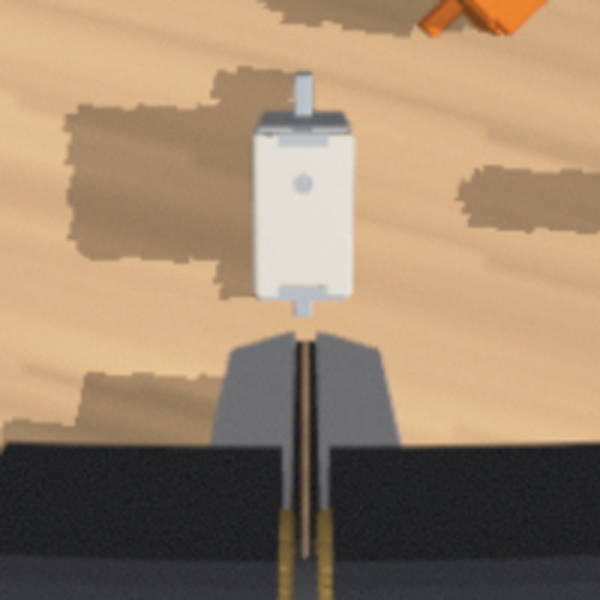

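The fuse-link hasn't moved, at (0.4587, -0.348). I'll descend again, stop with the fingers partly closed, and check.

```bash
python3 -m handwheel '0 0 0 0 0 0;0 0 0 0 0 0;0 0 0 0 0 0;0 0 0 0 0 0;0 0 0 0 0 0;0 0 0 0 0 0;0 0 0 0 0 0;0 0 0 0 0 0' 1; python3 -m handwheel '0 0 0 0 0 0;0 0 .03 0 0 0;0 0 .03 0 0 0;0 0 .03 0 0 0;0 0 .03 0 0 0;0 0 .02 0 0 0;0 0 0 0 0 0;0 0 0 0 0 0' 1; python3 -m handwheel '0 0 0 0 0 0;0 0 0 0 0 0;0 0 0 0 0 0;0 0 0 0 0 0;0 0 0 0 0 0;0 0 0 0 0 0' .5; python3 - <<'E'
from h import *
s=observe(); print(s["eef_pos"],s["opening"],s["grip_force"])
w=cam("wrist"); sd=cam("side")
print(pix(w,s["eef_pos"]),pix(w,[.4585,-.3492,.048]))
a=cv2.resize(w["color"][180:430,170:460],(464,400)); b=cv2.resize(sd["color"][380:480,340:460],(480,400)); b=b[:,:330]
cv2.imwrite("pics/down.png",np.hstack([a,b]))
E
```

```text
time_s: 6.38
eef_pos: [0.4583, -0.3488, 0.1628]
tcp_rot: [-0.13, 0.991, 0.0, 0.0]
contact_force: [0.1, 0.3, -0.2]
opening: 0.535
grip_force: 0.0
time_s: 7.05
eef_pos: [0.4578, -0.3483, 0.0221]
tcp_rot: [-0.13, 0.991, 0.001, -0.001]
contact_force: [0.1, 0.3, 0.2]
opening: 1.003
grip_force: 0.0
time_s: 7.55
eef_pos: [0.4585, -0.349, 0.0233]
tcp_rot: [-0.13, 0.991, -0.0, 0.0]
contact_force: [-0.8, 0.1, -1.1]
opening: 0.611
grip_force: 0.0
[ 0.45854004 -0.34896892  0.02328749] 0.6112651730255645 0.0
[317.34695447 271.6988033 ] [317.04354182 286.24304884]
```

View pics/down.png

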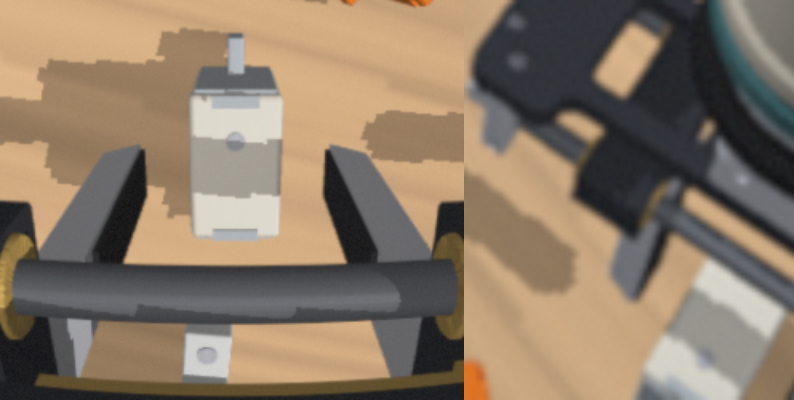

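```bash
python3 - <<'E'
from h import *
sd=cam("side"); s,r=state(); p=s["eef_pos"]; Y=r.as_matrix()[:,1]
print("tcp",pix(sd,p),"fingers",pix(sd,p+.0285*Y),pix(sd,p-.0285*Y)); print("fuse top pred",pix(sd,[.4586,-.3485,.048]))
h=cv2.cvtColor(sd["color"],cv2.COLOR_BGR2HSV)
o1,d1=ray(sd,(403,466)); print(plane(sd,(403,463),.048),plane(sd,(364,435),.023))
t=cam("top"); print("top pred fuse",pix(t,[.4586,-.3485,.048]),"switch", pix(sd,[.5186,.1531,.0]), pix(sd,[.652,.095,.003]),pix(sd,[.383,.101,.003]),pix(sd,[.385,.211,.003]))
E
```

```text
tcp [400.21225767 470.41818965] fingers [381.88000217 457.50871943] [419.22638778 483.80783211]
fuse top pred [403.1556785  463.54407487]
[ 0.45894475 -0.34790081  0.048     ] [ 0.45305904 -0.28337327  0.023     ]
top pred fuse [450.18021229 288.63571683] switch [237.67108037 250.88597703] [306.87163063 237.02199751] [190.19799866 299.22187019] [163.64380949 263.64676343]
```

The picture shows the fingers flanking the fuse-link in line. But the tips' row (272) and apparent spacing suggest they are higher than the reported TCP, so they closed above it. I'll feel for the bench: descend slowly and watch the force.

```bash
for i in 1; do python3 -m handwheel '0 0 .004 0 0 0;0 0 .004 0 0 0;0 0 .004 0 0 0;0 0 0 0 0 0;0 0 0 0 0 0' .5;  python3 -m handwheel '0 0 .003 0 0 0;0 0 .003 0 0 0;0 0 0 0 0 0;0 0 0 0 0 0'; done; python3 - <<'E'
from h import *
w=cam("wrist"); s=observe(); print(s["contact_force"],s["opening"]); cv2.imwrite("pics/low.png",cv2.resize(w["color"][180:430,170:460],(696,600)))
E
```

```text
time_s: 8.17
eef_pos: [0.458, -0.3485, 0.0101]
tcp_rot: [-0.13, 0.991, 0.001, -0.0]
contact_force: [-0.3, -0.3, 0.1]
opening: 0.5
grip_force: 0.0
time_s: 8.5
eef_pos: [0.4582, -0.3486, 0.0045]
tcp_rot: [-0.13, 0.991, 0.0, -0.0]
contact_force: [-0.6, 0.2, 0.5]
opening: 0.501
grip_force: 0.0
[ 0.16808628 -0.58550057 -0.20485366] 0.49955034596069686
```

```bash
python3 -m handwheel '0 0 .002 0 0 0;0 0 .002 0 0 0;0 0 0 0 0 0;0 0 0 0 0 0';  python3 -m handwheel '0 0 .002 0 0 0;0 0 0 0 0 0;0 0 0 0 0 0'; python3 -m handwheel '0 0 .002 0 0 0;0 0 0 0 0 0;0 0 0 0 0 0'
```

```text
time_s: 8.88
eef_pos: [0.4582, -0.3487, 0.0006]
tcp_rot: [-0.13, 0.991, 0.0, -0.0]
contact_force: [-0.2, 0.3, 0.1]
opening: 0.498
grip_force: 0.0
time_s: 9.13
eef_pos: [0.4582, -0.3487, -0.0014]
tcp_rot: [-0.13, 0.991, 0.0, -0.0]
contact_force: [-0.3, 0.7, -0.5]
opening: 0.5
grip_force: 0.0
time_s: 9.38
eef_pos: [0.4582, -0.3487, -0.0034]
tcp_rot: [-0.13, 0.991, 0.0, -0.0]
contact_force: [0.2, 0.3, -0.1]
opening: 0.497
grip_force: 0.0
```

View pics/low.png

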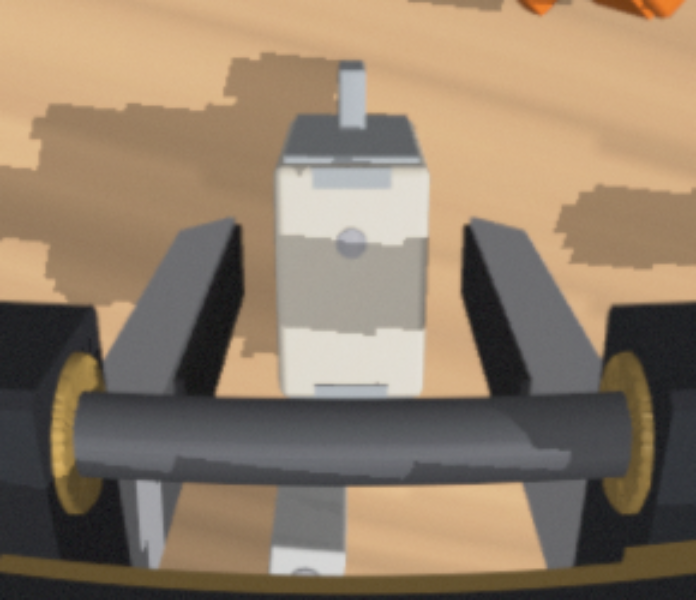

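The picture shows fingers either side of the fuse-link with tips at about row 271. The reported z is below 0 without contact, so the tips sit about 30 mm behind the reported TCP. That puts them about 25 mm up now, so I'll close here.

```bash
python3 -m handwheel '0 0 .003 0 0 0;0 0 0 0 0 0;0 0 0 0 0 0;0 0 0 0 0 0;0 0 0 0 0 0;0 0 0 0 0 0;0 0 0 0 0 0' 0
```

```text
time_s: 9.97
eef_pos: [0.4581, -0.3486, -0.0065]
tcp_rot: [-0.13, 0.991, 0.0, -0.0]
contact_force: [-0.4, -0.3, -2.1]
opening: 0.319
grip_force: 30.0
```

Gripped: opening 0.319 = 30 mm, 30 N. I'll lift and move over the bay, then check the insert offset with a profile across the bay in the first top picture.

```bash
python3 -m handwheel '0 0 -.02 0 0 0;0 0 -.035 0 0 0;0 0 -.035 0 0 0;0 0 -.03 0 0 0;0 0 0 0 0 0;0 0 0 0 0 0'; python3 - <<'E'
from h import *
print(toolmove([.5186,.1531,.113],np.radians(88.72)))
t=cam("top"); img=cv2.imread("pics/top0.png").astype(float).mean(2)
c=np.array([.5186,.1531]);a=np.radians(178.72);ex=np.array([np.cos(a),np.sin(a)]);ey=np.array([-ex[1],ex[0]])
for z in (.039,):
    ys=np.arange(-.03,.0301,.001); prof=[]
    for y in ys:
        P=[pix(t,np.append(c+ex*x+ey*y,z)) for x in np.arange(-.02,.0201,.002)]
        P=np.array(P,np.float32).reshape(1,-1,2); prof.append(cv2.remap(img.astype(np.float32),P[...,0],P[...,1],cv2.INTER_LINEAR).mean())
    print(z,[(int(round(1000*y)),int(v)) for y,v in zip(ys,prof)])
E
```

```text
time_s: 10.47
eef_pos: [0.4591, -0.3495, 0.1153]
tcp_rot: [-0.13, 0.991, -0.001, 0.001]
contact_force: [-0.5, 0.3, -2.3]
opening: 0.316
grip_force: 30.0
(array([-0.1873,  0.4702,  0.0012]), array([-0.0028,  0.0024,  0.2836]))
0.039 [(-30, 39), (-29, 39), (-28, 40), (-27, 40), (-26, 40), (-25, 40), (-24, 41), (-23, 41), (-22, 41), (-21, 46), (-20, 52), (-19, 52), (-18, 49), (-17, 45), (-16, 39), (-15, 34), (-14, 36), (-13, 44), (-12, 50), (-11, 51), (-10, 53), (-9, 53), (-8, 54), (-7, 54), (-6, 54), (-5, 54), (-4, 54), (-3, 54), (-2, 54), (-1, 55), (0, 55), (1, 54), (2, 54), (3, 53), (4, 53), (5, 54), (6, 54), (7, 54), (8, 54), (9, 54), (10, 54), (11, 54), (12, 55), (13, 55), (14, 54), (15, 54), (16, 56), (17, 58), (18, 57), (19, 53), (20, 49), (21, 43), (22, 37), (23, 40), (24, 46), (25, 50), (26, 47), (27, 44), (28, 44), (29, 43), (30, 43)]
```

The bay walls look centred within about 1 mm of nominal. Moving over it at a safe height.

```bash
python3 -m handwheel '-.0072 .0181 0 0 0 0;-.0144 .0362 0 0 0 0;-.0144 .0362 0 0 0 0;-.0144 .0362 0 0 0 0;-.0144 .0362 0 0 0 0;-.0144 .0362 0 0 0 0;-.0144 .0362 0 0 0 0;-.0144 .0362 0 0 0 0';python3 -m handwheel '-.0144 .0362 0 0 0 0;-.0144 .0362 0 0 0 0;-.0144 .0362 0 0 0 0;-.0144 .0362 0 0 0 0;-.0144 .0362 0 0 0 0;-.0144 .0362 0 0 0 0;0 0 0 0 0 0;0 0 0 0 0 0';python3 -m handwheel '0 0 0 0 0 .07;0 0 0 0 0 .07;0 0 0 0 0 .07;0 0 0 0 0 .0736;0 0 0 0 0 0;0 0 0 0 0 0;0 0 0 0 0 0'; python3 - <<'E'
from h import *
print(toolmove([.5186,.1531,.063],np.radians(88.72)),state()[0]["opening"])
E
```

```text
time_s: 11.18
eef_pos: [0.4903, -0.0562, 0.1113]
tcp_rot: [-0.13, 0.992, 0.001, -0.002]
contact_force: [0.8, -0.9, -3.0]
opening: 0.317
grip_force: 30.0
time_s: 11.85
eef_pos: [0.5179, 0.175, 0.1111]
tcp_rot: [-0.132, 0.991, -0.0, -0.003]
contact_force: [-0.7, 0.2, -2.0]
opening: 0.315
grip_force: 30.0
time_s: 12.43
eef_pos: [0.5193, 0.1724, 0.113]
tcp_rot: [0.011, 1.0, -0.0, -0.001]
contact_force: [0.6, 0.7, -1.5]
opening: 0.319
grip_force: 30.0
(array([ 0.0001, -0.0193,  0.05  ]), array([-0.0006, -0.0017,  0.0003])) 0.3186076984226833
```

```bash
python3 -m handwheel '0 -.01 .02 0 0 0;0 -.0093 .02 0 0 0;0 0 .02 0 0 0;0 0 .01 0 0 0;0 0 0 0 0 0;0 0 0 0 0 0;0 0 0 0 0 0';python3 -m handwheel '0 0 .003 0 0 0;0 0 .003 0 0 0;0 0 .003 0 0 0;0 0 0 0 0 0;0 0 0 0 0 0'; python3 -m handwheel '0 0 .002 0 0 0;0 0 .001 0 0 0;0 0 0 0 0 0;0 0 0 0 0 0'; python3 -c "
from h import *
print(toolmove([.5186,.1531,.03],np.radians(88.72)))"
```

```text
time_s: 13.02
eef_pos: [0.5205, 0.1545, 0.0447]
tcp_rot: [0.011, 1.0, 0.0, 0.001]
contact_force: [1.6, -0.8, -3.0]
opening: 0.318
grip_force: 30.0
time_s: 13.43
eef_pos: [0.5193, 0.1543, 0.0347]
tcp_rot: [0.011, 1.0, -0.0, -0.0]
contact_force: [0.3, -0.6, -2.2]
opening: 0.315
grip_force: 30.0
time_s: 13.77
eef_pos: [0.5194, 0.1543, 0.0317]
tcp_rot: [0.011, 1.0, 0.0, -0.0]
contact_force: [-0.1, -0.5, -2.1]
opening: 0.317
grip_force: 30.0
(array([ 0.0008, -0.0012,  0.0017]), array([ 0.0001, -0.0001, -0.0001]))
```

```bash
python3 -m handwheel '0 0 .001 0 0 0;0 0 0 0 0 0;0 0 0 0 0 0'; python3 -m handwheel '0 0 .001 0 0 0;0 0 0 0 0 0;0 0 0 0 0 0'
```

```text
time_s: 14.02
eef_pos: [0.5195, 0.1542, 0.0307]
tcp_rot: [0.011, 1.0, 0.0, -0.0]
contact_force: [0.4, -0.5, -2.5]
opening: 0.316
grip_force: 30.0
time_s: 14.27
eef_pos: [0.5194, 0.1543, 0.0297]
tcp_rot: [0.011, 1.0, 0.0, -0.0]
contact_force: [0.3, -0.7, -2.7]
opening: 0.319
grip_force: 30.0
```

```bash
python3 -m handwheel '0 0 .0015 0 0 0;0 0 0 0 0 0;0 0 0 0 0 0'; python3 -m handwheel '0 0 .0015 0 0 0;0 0 0 0 0 0;0 0 0 0 0 0'
```

```text
time_s: 14.52
eef_pos: [0.5193, 0.1543, 0.0281]
tcp_rot: [0.011, 1.0, 0.0, -0.0]
contact_force: [0.7, -0.6, -1.9]
opening: 0.318
grip_force: 30.0
time_s: 14.77
eef_pos: [0.5194, 0.1543, 0.0267]
tcp_rot: [0.011, 1.0, 0.0, -0.0]
contact_force: [-0.2, 0.2, -2.0]
opening: 0.317
grip_force: 30.0
```

```bash
python3 -m handwheel '0 0 .0015 0 0 0;0 0 .0015 0 0 0;0 0 0 0 0 0;0 0 0 0 0 0'; python3 -m handwheel '0 0 .001 0 0 0;0 0 0 0 0 0;0 0 0 0 0 0'; python3 -m handwheel '0 0 .001 0 0 0;0 0 0 0 0 0;0 0 0 0 0 0'
```

```text
time_s: 15.1
eef_pos: [0.5193, 0.1543, 0.0236]
tcp_rot: [0.011, 1.0, 0.0, -0.0]
contact_force: [-0.9, -0.4, -1.9]
opening: 0.313
grip_force: 30.0
time_s: 15.35
eef_pos: [0.5195, 0.1542, 0.0227]
tcp_rot: [0.011, 1.0, 0.0, -0.0]
contact_force: [-0.1, 0.2, -2.3]
opening: 0.32
grip_force: 30.0
time_s: 15.6
eef_pos: [0.5196, 0.1541, 0.0218]
tcp_rot: [0.011, 1.0, -0.0, 0.0]
contact_force: [-0.2, -0.7, -1.7]
opening: 0.318
grip_force: 30.0
```

```bash
python3 -m handwheel '0 0 .001 0 0 0;0 0 0 0 0 0;0 0 0 0 0 0'; python3 -m handwheel '0 0 .0007 0 0 0;0 0 0 0 0 0;0 0 0 0 0 0'; python3 - <<'E'
from h import *
w=cam("wrist"); sd=cam("side")
a=cv2.resize(w["color"][180:430,170:460],(464,400)); b=cv2.resize(sd["color"][180:300,170:270],(333,400),interpolation=cv2.INTER_CUBIC)
cv2.imwrite("pics/inbay.png",np.hstack([a,b]))
E
```

```text
time_s: 15.85
eef_pos: [0.5197, 0.1539, 0.0209]
tcp_rot: [0.011, 1.0, -0.0, 0.0]
contact_force: [1.0, -2.6, -0.6]
opening: 0.315
grip_force: 30.0
time_s: 16.1
eef_pos: [0.5197, 0.1538, 0.0203]
tcp_rot: [0.011, 1.0, -0.0, 0.0]
contact_force: [-0.6, -3.8, 1.5]
opening: 0.322
grip_force: 30.0
```

Contact at the expected waiting height (underside about 27 mm): Fz rises and there is a small side force from the jaw mouths. Relieving the side load slightly, then releasing.

```bash
python3 -m handwheel '0 -.0008 -.0005 0 0 0;0 0 0 0 0 0;0 0 0 0 0 0'; python3 -m handwheel '0 0 0 0 0 0;0 0 0 0 0 0;0 0 0 0 0 0;0 0 0 0 0 0;0 0 0 0 0 0;0 0 0 0 0 0' .6; python3 - <<'E'
from h import *
w=cam("wrist"); sd=cam("side")
a=cv2.resize(w["color"][180:430,170:460],(464,400)); b=cv2.resize(sd["color"][180:300,170:270],(333,400),interpolation=cv2.INTER_CUBIC)
cv2.imwrite("pics/inbay.png",np.hstack([a,b]))
E
```

```text
time_s: 16.45
eef_pos: [0.5197, 0.1537, 0.0205]
tcp_rot: [0.011, 1.0, 0.0, 0.0]
contact_force: [1.6, -3.3, -0.2]
opening: 0.317
grip_force: 30.0
time_s: 16.95
eef_pos: [0.5194, 0.1536, 0.0206]
tcp_rot: [0.011, 1.0, 0.0, -0.0]
contact_force: [1.0, -0.5, -0.8]
opening: 0.603
grip_force: 0.0
```

View pics/inbay.png

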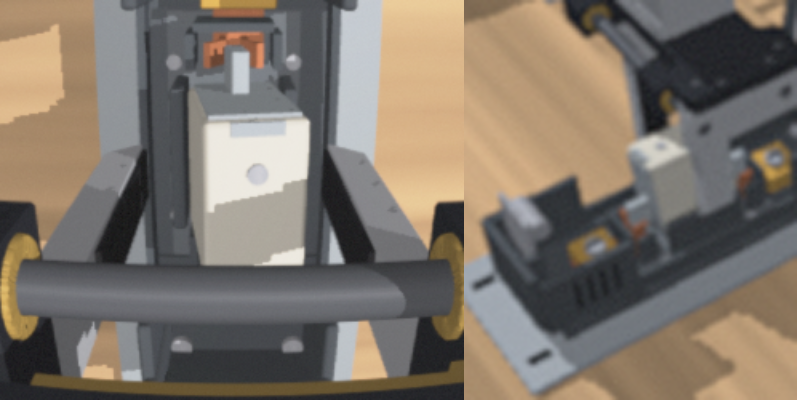

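The picture shows the fuse-link in the bay with its blades at the jaw mouth. It leans: the top centre is at x≈257 and the blade at x≈238 in the crop, so the top is about 5 mm towards +y. This fits the -y side force felt earlier, meaning the insert sits further to -y. I'll regrip, shift to -y until the side force vanishes, and release again.

```bash
python3 -m handwheel '0 0 0 0 0 0;0 0 0 0 0 0;0 0 0 0 0 0;0 0 0 0 0 0;0 0 0 0 0 0;0 0 0 0 0 0;0 0 0 0 0 0' .25; python3 -m handwheel '0 -.001 0 0 0 0;0 0 0 0 0 0;0 0 0 0 0 0';python3 -m handwheel '0 -.001 0 0 0 0;0 0 0 0 0 0;0 0 0 0 0 0'
```

```text
time_s: 17.63
eef_pos: [0.5195, 0.1535, 0.0205]
tcp_rot: [0.011, 1.0, 0.0, 0.0]
contact_force: [0.2, -0.1, -0.1]
opening: 0.318
grip_force: 29.9
time_s: 17.88
eef_pos: [0.5195, 0.1533, 0.0206]
tcp_rot: [0.012, 1.0, 0.001, 0.0]
contact_force: [0.4, 4.1, -0.4]
opening: 0.318
grip_force: 29.9
time_s: 18.13
eef_pos: [0.5195, 0.153, 0.0206]
tcp_rot: [0.012, 1.0, 0.001, 0.0]
contact_force: [-0.2, 6.7, -1.4]
opening: 0.317
grip_force: 29.9
```

```bash
python3 -m handwheel '0 .001 0 0 0 0;0 .001 0 0 0 0;0 0 0 0 0 0;0 0 0 0 0 0'; python3 -m handwheel '0 0 0 0 0 0;0 0 0 0 0 0' .42; python3 -m handwheel '0 0 0 0 0 0;0 0 0 0 0 0;0 0 0 0 0 0;0 0 0 0 0 0;0 0 0 0 0 0;0 0 0 0 0 0' .8; cat > lean.py <<'E'
from h import *
w=cam("wrist"); h=cv2.cvtColor(w["color"],cv2.COLOR_BGR2HSV)
K=[pix(w,[.5195,.1535,z]) for z in (.04,.075)]; print("centre line cols",K)
m=((h[...,2]>120)&(h[...,1]<70)&(h[...,1]>5)).astype(np.uint8)
for row in (262,272,282,292):
    xs=np.where(m[row,265:390])[0]+265; print(row,xs.min(),xs.max(),len(xs)) if len(xs) else print(row)
cv2.imwrite("pics/lean.png",cv2.resize(w["color"][180:430,170:460],(696,600)))
E
python3 lean.py
```

```text
time_s: 18.47
eef_pos: [0.5195, 0.1532, 0.0206]
tcp_rot: [0.011, 1.0, -0.0, 0.0]
contact_force: [0.5, 2.1, 0.4]
opening: 0.317
grip_force: 29.9
time_s: 18.63
eef_pos: [0.5193, 0.1527, 0.0206]
tcp_rot: [0.011, 1.0, -0.001, -0.0]
contact_force: [0.1, 0.2, 0.3]
opening: 0.406
grip_force: 0.0
time_s: 19.13
eef_pos: [0.5194, 0.1534, 0.0206]
tcp_rot: [0.011, 1.0, -0.0, -0.0]
contact_force: [0.7, 0.0, -0.1]
opening: 0.791
grip_force: 0.0
centre line cols [array([317.67443394, 282.7611593 ]), array([317.97952833, 309.23798894])]
262 286 389 78
272 286 389 79
282 286 388 78
292 286 387 75
```

```bash
python3 - <<'E'
from h import *
w=cam("wrist"); g=w["color"]
for row in (245,255,265,275): print(row,[int(v) for v in g[row,276:364:3,0]])
E
```

```text
245 [78, 81, 81, 49, 111, 122, 122, 121, 119, 121, 119, 120, 120, 118, 122, 122, 119, 120, 121, 120, 120, 122, 120, 120, 102, 103, 104, 83, 83, 79]
255 [78, 81, 77, 72, 132, 155, 154, 144, 159, 147, 144, 150, 149, 149, 148, 147, 141, 136, 150, 152, 157, 167, 167, 170, 172, 169, 105, 80, 79, 81]
265 [83, 82, 79, 98, 191, 218, 217, 218, 216, 210, 209, 210, 209, 208, 208, 209, 208, 212, 212, 211, 212, 219, 218, 217, 219, 218, 158, 79, 81, 80]
275 [90, 81, 76, 85, 187, 217, 217, 217, 218, 219, 218, 219, 218, 218, 218, 219, 218, 218, 218, 218, 219, 218, 218, 218, 218, 218, 124, 80, 79, 78]
```

The top face now spans columns 287–354, with its centre at 320.5 against a centre line at about 318, so the fuse-link stands square. I'll withdraw upward and shut the fingers, and get the cover angle from the first top picture.

```bash
python3 -m handwheel '0 0 -.015 0 0 0;0 0 -.03 0 0 0;0 0 -.04 0 0 0;0 0 -.04 0 0 0;0 0 -.04 0 0 0;0 0 -.04 0 0 0;0 0 -.04 0 0 0;0 0 -.03 0 0 0' .8; python3 -m handwheel '0 0 0 0 0 0;0 0 0 0 0 0' 0;python3 - <<'E'
from h import *
t=cam("top")
for th in (1.6,1.7,1.8,1.9):
    e=[.6036-.175*np.cos(th),.1512,.072+.175*np.sin(th)]; print(th,np.round(e,3),pix(t,e))
print(toolmove([.705,.151,.29],np.radians(88.72)),state()[0]["opening"])
h=t["color"].mean(2); r=slice(195,300)
cv2.imwrite("pics/afterbay.png",t["color"])
E
```

```text
time_s: 19.9
eef_pos: [0.52, 0.1536, 0.2994]
tcp_rot: [0.011, 1.0, 0.0, 0.002]
contact_force: [0.2, 0.2, -0.2]
opening: 0.8
grip_force: 0.0
time_s: 20.07
eef_pos: [0.5204, 0.1536, 0.2975]
tcp_rot: [0.011, 1.0, 0.0, 0.002]
contact_force: [-0.9, 0.2, 0.1]
opening: 0.697
grip_force: 0.0
1.6 [0.609 0.151 0.247] [233.76062356 222.1437954 ]
1.7 [0.626 0.151 0.246] [233.7866607  214.11685231]
1.8 [0.643 0.151 0.242] [233.92502649 206.34673842]
1.9 [0.66  0.151 0.238] [234.17260071 198.9381369 ]
(array([-0.1858,  0.0017,  0.0055]), array([0.0001, 0.0002, 0.    ])) 0.6523460334122454
```

The cover end is at row ~204, so the cover angle is about 1.83 rad. Going over and behind it.

```bash
python3 -m handwheel '-.03 0 0 0 0 0;-.04 0 0 0 0 0;-.04 0 0 0 0 0;-.04 0 0 0 0 0;-.036 .002 0 0 0 0;0 0 0 0 0 0;0 0 0 0 0 0' 0; python3 -m handwheel '0 0 .03 0 0 0;0 0 .03 0 0 0;0 0 .03 0 0 0;0 0 .02 0 0 0;0 0 0 0 0 0;0 0 0 0 0 0'; python3 -c "
from h import *
s,r=state();print(s['opening'],s['joint_positions'].round(2),toolmove([.705,.151,.185],np.radians(88.72)))"
```

```text
time_s: 20.7
eef_pos: [0.7057, 0.1509, 0.2898]
tcp_rot: [0.012, 1.0, -0.0, -0.004]
contact_force: [-1.0, 1.0, 0.5]
opening: 0.158
grip_force: 0.0
time_s: 21.2
eef_pos: [0.703, 0.1514, 0.1848]
tcp_rot: [0.011, 1.0, -0.0, -0.002]
contact_force: [-0.4, 0.5, 0.6]
opening: 0.005
grip_force: 0.0
0.004748534633702574 [ 0.12  0.5   1.14  0.    1.51 -1.43] (array([-0.002 , -0.0003, -0.0002]), array([-0.0003, -0.0036,  0.0004]))
```

```bash
python3 -m handwheel '.01 0 0 0 0 0;.01 0 0 0 0 0;.01 0 0 0 0 0;.01 0 0 0 0 0;.01 0 0 0 0 0;0 0 0 0 0 0'; python3 -m handwheel '.01 0 -.002 0 0 0;.01 0 -.002 0 0 0;.01 0 -.002 0 0 0;.01 0 0 0 0 0;0 0 0 0 0 0'; python3 - <<'E'
from h import *
t=cam("top");sd=cam("side")
b=cv2.resize(sd["color"][60:300,150:400],(600,576)); cv2.imwrite("pics/push1.png",b)
s=observe(); print(s["eef_pos"])
for th in (1.4,1.5,1.6,1.8): print(th,pix(sd,[.6036-.175*np.cos(th),.1512-.025,.072+.175*np.sin(th)]).round(0))
E
```

```text
time_s: 21.7
eef_pos: [0.6546, 0.1528, 0.1887]
tcp_rot: [0.011, 1.0, 0.0, 0.002]
contact_force: [0.4, 0.5, 0.7]
opening: 0.006
grip_force: 0.0
time_s: 22.12
eef_pos: [0.6128, 0.1535, 0.1921]
tcp_rot: [0.011, 1.0, 0.0, -0.001]
contact_force: [-1.0, -0.2, -0.9]
opening: 0.003
grip_force: 0.0
[0.61448324 0.1533483  0.19158991]
1.4 [260. 144.]
1.5 [268. 140.]
1.6 [277. 136.]
1.8 [293. 132.]
```

```bash
python3 - <<'E'
from h import *
a=cv2.imread("pics/side0.png"); b=cam("side")["color"]; cv2.imwrite("pics/side_now.png",b)
d=cv2.absdiff(a,b).max(2); 
for row in range(120,210,15): print(row,"before",[int(v) for v in a[row,235:310:5].mean(1)],"now",[int(v) for v in b[row,235:310:5].mean(1)])
s,r=state(); 
for k in (0,.03,.06): print(k,pix(camera("side")|{"fish":0},s["eef_pos"]+[0,0,k]).round(0))
E
```

```text
120 before [48, 51, 49, 51, 87, 100, 101, 92, 90, 95, 105, 112, 166, 164, 166] now [52, 51, 51, 49, 87, 98, 103, 105, 110, 90, 103, 109, 164, 165, 164]
135 before [103, 107, 99, 100, 101, 110, 107, 107, 70, 65, 82, 59, 91, 77, 107] now [102, 105, 98, 98, 129, 146, 114, 115, 108, 101, 104, 115, 104, 77, 106]
150 before [106, 113, 110, 100, 109, 135, 141, 136, 78, 152, 83, 53, 139, 146, 151] now [105, 111, 109, 100, 58, 52, 50, 53, 147, 151, 149, 147, 145, 148, 150]
165 before [156, 157, 166, 154, 151, 162, 151, 79, 97, 122, 64, 26, 72, 110, 107] now [154, 157, 163, 153, 148, 67, 130, 46, 160, 69, 20, 25, 71, 108, 107]
180 before [145, 161, 155, 156, 146, 147, 121, 86, 154, 120, 65, 156, 154, 143, 158] now [143, 160, 155, 155, 148, 78, 105, 48, 108, 161, 143, 156, 152, 142, 156]
195 before [151, 155, 151, 148, 159, 144, 63, 147, 156, 57, 154, 158, 168, 155, 152] now [151, 153, 150, 146, 157, 141, 72, 128, 48, 166, 152, 156, 167, 155, 150]
0 [272. 155.]
0.03 [271. 141.]
0.06 [270. 126.]
```

```bash
python3 - <<'E'
import cv2
a=cv2.imread("pics/side_now.png"); cv2.imwrite("pics/v10.png",cv2.resize(a[0:270,110:430],(711,600),interpolation=cv2.INTER_CUBIC))
E
```

```text
(no output)
```

View pics/v10.png

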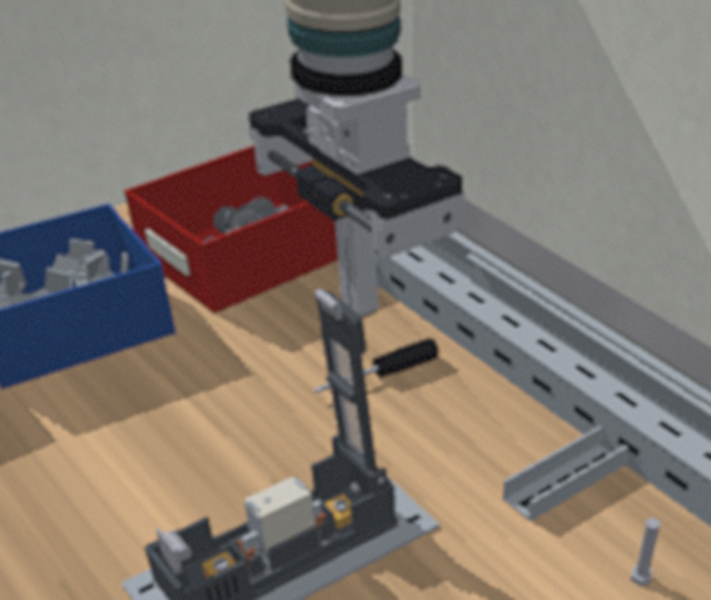

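The picture shows the shut fingers behind the cover's free end with the tip at about (362,312). The cover is now about upright and the fuse-link stands square in the bay. Following the arc down.

```bash
python3 -m handwheel '.0096 0 .0013 0 0 0;.0096 0 .0013 0 0 0;.0096 0 .0013 0 0 0;.0096 0 .0013 0 0 0;.0096 0 .0013 0 0 0;0 0 0 0 0 0'; python3 -m handwheel '.01 0 .0045 0 0 0;.01 0 .0045 0 0 0;.01 0 .005 0 0 0;.01 0 .005 0 0 0;0 0 0 0 0 0'; python3 -m handwheel '.008 0 .0078 0 0 0;.008 0 .0078 0 0 0;.008 0 .0078 0 0 0;.008 0 .0078 0 0 0;0 0 0 0 0 0;0 0 0 0 0 0'; python3 - <<'E'
from h import *
print(toolmove([.4936,.151,.135],np.radians(88.72)))
E
```

```text
time_s: 22.92
eef_pos: [0.5642, 0.1545, 0.185]
tcp_rot: [0.011, 1.0, -0.0, -0.001]
contact_force: [-1.1, 0.5, 0.1]
opening: 0.006
grip_force: 0.0
time_s: 23.33
eef_pos: [0.5245, 0.1553, 0.1654]
tcp_rot: [0.011, 1.0, -0.0, -0.002]
contact_force: [-0.0, 0.2, -0.1]
opening: 0.004
grip_force: 0.0
time_s: 23.83
eef_pos: [0.4955, 0.156, 0.135]
tcp_rot: [0.011, 1.0, -0.0, -0.0]
contact_force: [0.2, 0.0, 0.8]
opening: 0.002
grip_force: 0.0
(array([ 0.0018, -0.005 , -0.    ]), array([-0.    , -0.0003,  0.0001]))
```

```bash
python3 -m handwheel '.006 -.0012 .0098 0 0 0;.006 -.0012 .0098 0 0 0;.006 -.0013 .0098 0 0 0;.006 -.0013 .0098 0 0 0;0 0 0 0 0 0;0 0 0 0 0 0'; python3 - <<'E'
from h import *
b=cam("side"); cv2.imwrite("pics/s3.png",b["color"]); a=cv2.imread("pics/side_now.png")
s=observe(); print(s["eef_pos"],s["contact_force"])
for th in (.1,.3,.5,1.4):
    e=np.array([.6036-.175*np.cos(th),.1262,.072+.175*np.sin(th)]); print(th,pix(b,e).round(0),pix(b,[.6036-.1*np.cos(th),.1262,.072+.1*np.sin(th)]).round(0))
g=b["color"].mean(2)
for row in range(140,260,10): print(row,[int(v) for v in g[row,170:300:6]])
E
```

```text
time_s: 24.33
eef_pos: [0.4721, 0.1515, 0.096]
tcp_rot: [0.011, 1.0, 0.0, 0.0]
contact_force: [0.2, 0.2, 1.4]
opening: 0.003
grip_force: 0.0
[0.47275256 0.15165089 0.09642613] [ 0.41142905  0.24502751 -0.15596658]
0.1 [198. 247.] [234. 232.]
0.3 [198. 232.] [235. 224.]
0.5 [202. 215.] [238. 214.]
1.4 [260. 144.] [268. 177.]
140 [43, 89, 163, 142, 110, 108, 110, 110, 111, 106, 113, 103, 105, 101, 99, 96, 110, 105, 111, 144, 146, 134]
150 [66, 75, 116, 108, 101, 110, 110, 109, 110, 129, 116, 105, 116, 106, 103, 135, 141, 138, 155, 152, 148, 144]
160 [120, 47, 48, 35, 117, 110, 110, 80, 38, 34, 150, 148, 162, 147, 162, 147, 154, 150, 125, 37, 32, 30]
170 [109, 101, 37, 47, 41, 45, 36, 37, 36, 37, 38, 34, 33, 164, 159, 151, 134, 138, 160, 108, 103, 110]
180 [103, 107, 108, 37, 68, 42, 58, 38, 36, 32, 72, 113, 109, 152, 146, 148, 118, 151, 166, 146, 156, 152]
190 [153, 146, 145, 145, 155, 103, 110, 111, 110, 110, 111, 112, 148, 156, 163, 151, 148, 163, 158, 153, 167, 153]
200 [154, 149, 151, 141, 147, 125, 110, 107, 142, 153, 151, 155, 150, 154, 135, 75, 87, 152, 157, 165, 155, 157]
210 [165, 158, 149, 151, 149, 120, 118, 109, 77, 93, 149, 157, 174, 175, 145, 144, 145, 89, 80, 143, 162, 165]
220 [175, 164, 168, 156, 79, 81, 76, 54, 142, 179, 150, 79, 68, 55, 53, 50, 60, 58, 53, 54, 166, 152]
230 [169, 170, 167, 171, 140, 132, 53, 103, 146, 140, 143, 119, 119, 119, 94, 127, 110, 50, 52, 55, 161, 164]
240 [161, 170, 149, 148, 52, 50, 134, 61, 67, 154, 120, 119, 105, 52, 58, 70, 70, 50, 55, 116, 119, 118]
250 [161, 97, 62, 106, 90, 54, 80, 101, 65, 76, 81, 52, 51, 53, 55, 65, 120, 120, 116, 103, 105, 106]
```

The cover has followed down to about 0.3 rad. Continuing with finer steps and watching the force.

```bash
python3 -m handwheel '.002 0 .005 0 0 0;.002 0 .005 0 0 0;.002 0 .005 0 0 0;0 0 0 0 0 0;0 0 0 0 0 0'; python3 -m handwheel '.001 0 .003 0 0 0;.001 0 .003 0 0 0;0 0 0 0 0 0;0 0 0 0 0 0';python3 -m handwheel '.001 0 .003 0 0 0;0 0 .002 0 0 0;0 0 0 0 0 0;0 0 0 0 0 0'
```

```text
time_s: 24.8
eef_pos: [0.4648, 0.1516, 0.0802]
tcp_rot: [0.011, 1.0, -0.0, -0.001]
contact_force: [0.2, -0.0, -0.1]
opening: 0.007
grip_force: 0.0
time_s: 25.13
eef_pos: [0.4633, 0.1517, 0.0746]
tcp_rot: [0.011, 1.0, 0.0, -0.0]
contact_force: [-0.4, -0.3, 0.9]
opening: 0.008
grip_force: 0.1
time_s: 25.47
eef_pos: [0.4625, 0.1518, 0.0696]
tcp_rot: [0.011, 1.0, 0.0, 0.0]
contact_force: [-0.0, -0.8, 2.0]
opening: 0.001
grip_force: 0.8
```

```bash
python3 -m handwheel '0 0 .002 0 0 0;0 0 .002 0 0 0;0 0 0 0 0 0;0 0 0 0 0 0'; python3 -m handwheel '0 0 .002 0 0 0;0 0 .002 0 0 0;0 0 0 0 0 0;0 0 0 0 0 0';python3 -m handwheel '0 0 .002 0 0 0;0 0 .001 0 0 0;0 0 0 0 0 0;0 0 0 0 0 0'
```

```text
time_s: 25.8
eef_pos: [0.462, 0.1518, 0.0657]
tcp_rot: [0.011, 1.0, 0.0, -0.0]
contact_force: [-0.9, 0.6, 3.0]
opening: 0.005
grip_force: 2.5
time_s: 26.13
eef_pos: [0.4615, 0.1518, 0.0618]
tcp_rot: [0.011, 1.0, 0.0, -0.001]
contact_force: [-2.4, 0.6, 7.1]
opening: 0.008
grip_force: 3.4
time_s: 26.47
eef_pos: [0.4612, 0.1518, 0.0585]
tcp_rot: [0.011, 1.0, 0.0, -0.001]
contact_force: [-2.0, 0.9, 5.3]
opening: 0.008
grip_force: 2.5
```

```bash
python3 -m handwheel '0 0 .0015 0 0 0;0 0 .0015 0 0 0;0 0 0 0 0 0;0 0 0 0 0 0'; python3 -m handwheel '0 0 .001 0 0 0;0 0 .001 0 0 0;0 0 0 0 0 0;0 0 0 0 0 0'; python3 -m handwheel '0 0 .001 0 0 0;0 0 .001 0 0 0;0 0 0 0 0 0;0 0 0 0 0 0'
```

```text
time_s: 26.8
eef_pos: [0.4609, 0.1518, 0.0555]
tcp_rot: [0.011, 1.0, 0.0, -0.001]
contact_force: [-4.4, 0.3, 6.6]
opening: 0.003
grip_force: 3.2
time_s: 27.13
eef_pos: [0.461, 0.1519, 0.0553]
tcp_rot: [0.011, 1.0, 0.0, -0.001]
contact_force: [-7.1, -0.5, 18.5]
opening: 0.005
grip_force: 9.5
time_s: 27.47
eef_pos: [0.4611, 0.1519, 0.0551]
tcp_rot: [0.011, 1.0, 0.0, -0.0]
contact_force: [-9.7, -0.5, 31.7]
opening: 0.005
grip_force: 15.9
```

It met a firm stop at 32 N. I'll back off and measure from the side view whether the cover is shut.

```bash
python3 -m handwheel '0 0 -.001 0 0 0;0 0 -.002 0 0 0;0 0 0 0 0 0'; python3 -m handwheel '0 0 -.02 0 0 0;0 0 -.03 0 0 0;0 0 -.03 0 0 0;0 0 -.03 0 0 0;0 0 0 0 0 0'; python3 - <<'E'
from h import *
b=cam("side"); cv2.imwrite("pics/s4.png",b["color"]); g=b["color"].mean(2)
H=np.array([.6036,.1512,.072]); ex=np.array([-1,.0223,0])
for u,v,off in ((.146,0,.010),(.163,0,.010),(.175,0,.0),(.1,0,.003)):
    r=[]
    for th in (0,.035,.07):
        r.append(pix(b,H+ex*(u*np.cos(th)-off*np.sin(th))+[0,v,u*np.sin(th)+off*np.cos(th)]).round(1).tolist())
    print(u,v,r)
for col in (180,188,194,198,204,210,216): print(col,"rows205-265:",[int(x) for x in g[205:268:2,col]])
E
```

```text
time_s: 27.72
eef_pos: [0.4625, 0.1518, 0.0554]
tcp_rot: [0.011, 1.0, 0.0, 0.0]
contact_force: [-2.9, -0.1, 12.1]
opening: 0.003
grip_force: 6.3
time_s: 28.13
eef_pos: [0.4667, 0.1523, 0.1694]
tcp_rot: [0.011, 1.0, 0.001, 0.005]
contact_force: [1.3, 0.9, 0.5]
opening: 0.005
grip_force: 0.0
0.146 0 [[204.7, 234.7], [204.5, 232.6], [204.3, 230.5]]
0.163 0 [[196.4, 238.6], [196.1, 236.3], [195.9, 233.9]]
0.175 0 [[191.4, 245.3], [190.8, 242.9], [190.4, 240.5]]
0.1 0 [[226.9, 227.1], [226.7, 225.8], [226.6, 224.3]]
180 rows205-265: [147, 147, 149, 152, 156, 155, 159, 165, 165, 162, 160, 162, 168, 173, 172, 164, 165, 152, 151, 110, 71, 49, 71, 84, 72, 54, 53, 54, 73, 122, 163, 166]
188 rows205-265: [148, 149, 148, 149, 148, 147, 147, 152, 154, 155, 159, 162, 166, 165, 162, 162, 164, 136, 158, 172, 169, 147, 104, 105, 108, 100, 84, 71, 82, 75, 53, 54]
194 rows205-265: [138, 140, 143, 148, 149, 149, 149, 149, 149, 148, 152, 152, 108, 80, 72, 73, 76, 147, 166, 162, 141, 106, 96, 71, 52, 58, 57, 57, 54, 54, 63, 50]
198 rows205-265: [145, 144, 141, 139, 143, 147, 147, 148, 148, 149, 149, 119, 76, 60, 72, 84, 79, 66, 110, 152, 164, 125, 86, 63, 59, 59, 59, 60, 58, 60, 53, 49]
204 rows205-265: [142, 142, 145, 146, 144, 141, 142, 143, 148, 142, 82, 68, 80, 70, 68, 82, 68, 64, 79, 80, 61, 51, 53, 78, 99, 98, 93, 71, 58, 51, 40, 35]
210 rows205-265: [156, 151, 145, 144, 142, 145, 147, 146, 143, 125, 78, 74, 80, 69, 65, 81, 79, 70, 75, 54, 51, 58, 94, 98, 144, 126, 62, 51, 47, 46, 50, 49]
216 rows205-265: [165, 164, 162, 157, 152, 149, 144, 142, 102, 80, 137, 169, 181, 179, 142, 84, 77, 64, 48, 52, 68, 69, 51, 51, 62, 59, 51, 46, 38, 39, 40, 49]
```

```bash
cat > ang.py <<'E'
from h import *
b=cam("side"); g=cv2.GaussianBlur(b["color"].mean(2).astype(np.float32),(1,3),0)
H=np.array([.6036,.1512,.072]); ex=np.array([-1,.0223,0])
for th in (0,.035,.07,.1,.13):
    L=[]
    for u in np.arange(.10,.176,.002):
        off=.010 if .129<=u<=.163 else .003
        L.append(pix(b,H+ex*(u*np.cos(th)-off*np.sin(th))+[0,.025,u*np.sin(th)+off*np.cos(th)]))
    L=np.array(L)[::-1]; print(th,[(c,round(float(np.interp(c,L[:,0],L[:,1])),1)) for c in (190,194,198,204,210,216)])
for c in (190,194,198,204,210,216):
    col=g[200:250,c]; k=int(np.argmax(col<110)); print(c,"edge",200+k-1+(col[k-1]-110)/(col[k-1]-col[k]))
E
python3 ang.py
```

```text
0 [(190, 232.5), (194, 229.2), (198, 227.3), (204, 224.6), (210, 224.7), (216, 221.9)]
0.035 [(190, 228.6), (194, 226.8), (198, 225.1), (204, 222.6), (210, 222.9), (216, 220.4)]
0.07 [(190, 226.1), (194, 224.5), (198, 223.0), (204, 220.6), (210, 221.2), (216, 218.8)]
0.1 [(190, 224.0), (194, 222.5), (198, 221.1), (204, 218.9), (210, 219.7), (216, 217.4)]
0.13 [(190, 221.9), (194, 220.6), (198, 219.2), (204, 217.2), (210, 218.1), (216, 216.1)]
190 edge 238.34715
194 edge 228.98045
198 edge 227.30508
204 edge 224.16965
210 edge 223.63899
216 edge 220.7191
```

With the hand clear, the cover's edge fits 0 rad within about 0.5 px (0.035 rad would be 2 px off). It is shut, caught and staying so. Handing in.

```bash
python3 -m handwheel '0 0 0 0 0 0;0 0 0 0 0 0;0 0 0 0 0 0;0 0 0 0 0 0;0 0 0 0 0 0;0 0 0 0 0 0'; python3 ang.py | tail -4; python3 -c "
from cell import sign_off
print(sign_off())"
```

```text
time_s: 28.73
eef_pos: [0.4622, 0.1517, 0.1642]
tcp_rot: [0.011, 1.0, -0.0, -0.0]
contact_force: [0.4, -0.2, -0.2]
opening: 0.007
grip_force: 0.0
198 edge 227.32526
204 edge 224.22322
210 edge 223.61339
216 edge 220.72932
the job is handed in; nothing more can be done
None
```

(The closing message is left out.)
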